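Switch the balcony lights to full and shut the box

ROBOT

A 6-joint arm with a two-finger parallel gripper is mounted at the origin on the work surface. World frame = base frame: x ahead of the robot, y to its left, z up, the work surface at z = 0. Lengths are in m, angles in rad, forces in N, time in s.
With the tool pointing down it reaches from about 0.35 to 0.975 m from the base axis. Payload 4.9 kg.
Tool frame: the origin (TCP) lies on the mounting face of the last link; the fingertips stand 173 mm ahead of it and the grasp point (between the pads) lies 155 mm ahead of it (tcp_to_grasp is the distance from the TCP to the grasp point, in m); z points along the fingers, y is the line along which they close (so a half turn about z gives the same grasp; the last joint's range is limited). The gripper opens to 85 mm and grips with 20 to 120 N. Pads are 22 mm wide; open, the fingers measure 114 mm over their backs; the gripper's body (76 mm by 85 mm) begins 54 mm behind the grasp point. The pads swing forward as they close: fully open they stand 13 mm farther back than shut.
Start: joints at [1.036, 0.053, 1.613, -0, 1.476, -0.119], TCP at [0.252, 0.572, 0.405] pointing down, gripper open.
Joint ranges: [-3.01, 3.01], [-1.01, 2.22], [0.06, 2.58], [-1.02, 4.17], [0.09, 2.62], [-3.14, 3.14]. Speed limits (rad/s): [2.57, 2.57, 3.14, 3.14, 3.14, 3.14].

INTERFACE

Orientations are given as a rotation vector (axis times angle).
In Python, from station import get_obs, get_image, calibration, finish_job, tcp_to_grasp gives the robot as it stands. The module is installed in compiled form; this text tells all that it offers.
- The arm moves only by the tool arm_command, never from a script. Its argument "plan" is a list that holds one entry, the list of rows, each a list of 6 numbers: the shift along the tool's x, y, z in cm, then the turn, a rotation vector about the tool's x, y, z in rad. A call has 1 to 12 rows; each row is the pose to reach, as a shift and turn from the pose commanded when the call began, along the tool's axes at that moment; what a row does not reach only later rows make up. A row lasts 1/12 s, in which the tool goes at most 41.7 mm and 7.16 degrees, less where a joint would pass 70% of its speed; a pose out of reach is approached as far as the arm can. A call with a gripper value outside its range is refused whole. "gripper" is the closure, from -1 (fully open) to 1 (shut), set as the call begins (left out, the last holds). The fingers move at their own pace and stop on an object; "force" is the grip in N (left out, the last holds). Time passes only in rows, so rows that repeat a pose let the fingers close. It gives the time, the measured TCP pose, the force, the opening and the grip force at its end, in the units of the state.
- get_obs(): the state, without advancing time (a new reading comes with each control period).
- get_image(name): name is "scene" or "side" or "wrist"; returns (picture, depth): 400x640x3 uint8, blue, green, red; 400x640 float32, m along the optical axis (not along the pixel's ray), 0 where there is no reading.
- calibration(name): a dict with "fx", "fy", "cx", "cy" (pixels), "pose" (4x4, takes a point from camera to world coordinates). Camera axes: x right, y up, looking along -z (the intrinsics and any distortion apply to the point x, -y, -z); pixel columns grow to the right and rows downward; lengths in m; the calibration is good to about 2 mm. A picture is of the moment at which its call begins: read the wrist's pose just before it. calibration takes no time and is no camera call; for the wrist camera it gives the pose at the moment of the call.
- finish_job(): hands the job in; it is judged then, once.
The state is a dict: "t": time; "q": joint angles; "dq": joint speeds; "effort": joint torques, N m; "tool_pos": TCP position; "tool_rot": TCP orientation; "contact_force": force on the tool from outside, world axes, zero at the start; "wrist_torque": the same for the moment, N m; "opening": finger opening in m; "grip_force": force on a finger pad.
Only numpy, scipy, OpenCV 4.12 (cv2) and the standard library are available. Lean on these libraries where they do the work, as an engineer would, in place of code of your own. Each camera call takes 0.05 s, during which the arm holds its last target. There are 200 camera calls.

TASK

Swing up the clear cover of the switch box, turn the black rotary handle inside clockwise from off, through half, all the way until it clicks home at full, then swing the cover fully shut again. Leave the dominoes, peg counter, bottle opener and glass as they are.

Things in the scene. Friction and masses are not known exactly. Their poses are not given: they have to be found in the camera images.
- box: grey plastic switch box fixed on the table, 200 (x) x 220 (y) x 65 mm high, walls 6 mm, open on top under its cover; origin at the centre of its underside, +x from its front (robot side) to its hinge side, z up. The switch axis is 20 mm in front of the box centre; four white blocks, 36 mm high over the table, stand inside near the hinge side (x 60 to 90 mm)
- cover (a joint): hinge of the clear 8 mm cover on the box's far (+x) rim: 0 shut, grows to 2.1 rad as it swings up and over; stiff, stays at any angle; 0.3 kg
- cover_handle (a point): middle of the cover's steel bar handle: round bar 11 mm thick, 100 mm long along the box's y, posts 42 mm either side of the middle; centre 35 mm off the cover's outer face, 170 mm from the hinge line along the cover and 43 mm out from it (cover upright: on its far side, 43 mm beyond the hinge). Axes: the box's, turned with the cover; z out of its outer face, y along the bar
- cover_hinge (a point): point on the cover's hinge line, in the middle of the box's far rim; the line runs along the box's y
- switch (a joint): angle of the rotary switch handle: 0 off, 1.31 half, 2.62 full (150 degrees in all); grows clockwise seen from above. Spring detents (about 0.1 N m to leave one): let go between positions, the handle springs to the nearest; stops just past off and full. Steel studs on the floor mark where its pointer points: small at off (box left), middling at half (towards the hinge), largest at full (box right)
- switch_grip (a point): on the switch axis, 40 mm above the table: a good grip height. The handle is a black bar 56 long x 14 wide, its underside 22 and top 52 mm above the table, with a small low nose on its pointer end (reaching 35 mm from the axis) and a white line; round metal base 72 mm across, its top 18 mm above the table. The point's x axis runs along the bar to the pointer end, z up
- domino0: turquoise domino lying face down, 48 x 24 x 9 mm, bystander; origin at the centre of its underside
- domino1: turquoise domino lying face down, 48 x 24 x 9 mm, bystander; origin at the centre of its underside
- domino2: turquoise domino lying face down, 48 x 24 x 9 mm, bystander; origin at the centre of its underside
- domino3: turquoise domino lying face down, 48 x 24 x 9 mm, bystander; origin at the centre of its underside
- counter: yellow plastic peg counter bar, 120 x 35 x 24 mm, bystander; origin at the centre of its underside
- opener: flat stainless steel bottle opener, 125 mm long, 5 mm thick, bystander; origin on its underside
- glass: empty frosted glass, 70 mm across, 100 mm high, upright bystander; origin at the centre of its underside

How it is judged:
By the outcome, as a careful person would: the job done as asked, in the order asked, and still so for the second after the job is handed in, with the robot touching nothing.
It also fails if it takes over 72 s, if anything falls off the work surface, if the arm or the gripper's body presses on something with over 40 N, if the wrist force passes 120 N, or if a joint passes its speed limit or range.

## Working session

There is one attempt and no reset: what is moved stays moved. The work goes in short steps, Python scripts to look and compute and a tool call to move; the robot and the scene stay as the last step left them, time stands still between calls to the robot, and variables do not carry over. Pictures are saved under pics/ and viewed, at most 10 in all, crops included, and the job is handed in when it is done.

Besides the shell and the picture viewer there is one more tool, called after "Call:" in YAML: its name, and indented under it one key for each argument. arm_command: Moves the arm, as the interface text tells. Its arguments: {"type":"object","properties":{"plan":{"type":"array"},"gripper":{"type":"number"},"force":{"type":"number"}},"required":["plan"]}

```bash
mkdir -p pics
cat > h.py <<'E'
import numpy as np,cv2
from station import *
from scipy.spatial.transform import Rotation as R
def snap(n,f):
    im,d=get_image(n); cv2.imwrite('pics/'+f+'.png',im); np.savez('pics/'+f+'.npz',im=im,d=d,P=calibration(n)['pose']); return im,d
def pts(n,d,P=None):
    c=calibration(n); P=c['pose'] if P is None else P
    v,u=np.mgrid[:400,:640]
    x=(u-c['cx'])/c['fx']*d; y=-(v-c['cy'])/c['fy']*d
    return np.stack([x,y,-d],-1)@P[:3,:3].T+P[:3,3]
def ray(n,u,v,z):
    c=calibration(n);P=c['pose']
    r=P[:3,:3]@np.array([(u-c['cx'])/c['fx'],-(v-c['cy'])/c['fy'],-1]);o=P[:3,3]
    return o+r*(z-o[2])/r[2]
E
python3 - <<'E'
from h import *
a,_=snap('scene','s0'); b,_=snap('side','d0')
for n in('scene','side'): c=calibration(n); print({k:(np.round(v,3).tolist() if k=='pose' else v) for k,v in c.items()})
o=get_obs(); print(o['t'],o['tool_pos'],o['tool_rot'],o['opening'])
E
```

```text
{'fx': 445.1886327198631, 'fy': 445.1886327198631, 'cx': 318.53242194429384, 'cy': 206.23021425339545, 'pose': [[-0.018, -0.761, 0.649, 1.202], [1.0, -0.027, -0.004, 0.027], [0.021, 0.649, 0.761, 0.87], [0.0, 0.0, 0.0, 1.0]]}
{'fx': 446.2543671968183, 'fy': 446.2543671968183, 'cx': 315.65843100988457, 'cy': 203.7868035270496, 'pose': [[-0.931, 0.274, -0.241, 0.286], [-0.365, -0.689, 0.626, 0.63], [0.005, 0.671, 0.741, 0.816], [0.0, 0.0, 0.0, 1.0]]}
0.1 [0.25233183 0.57152574 0.40361691] [-6.48380231e-01 -3.07336889e+00  2.75444498e-03] 0.08573333076982702
```

View pics/s0.png

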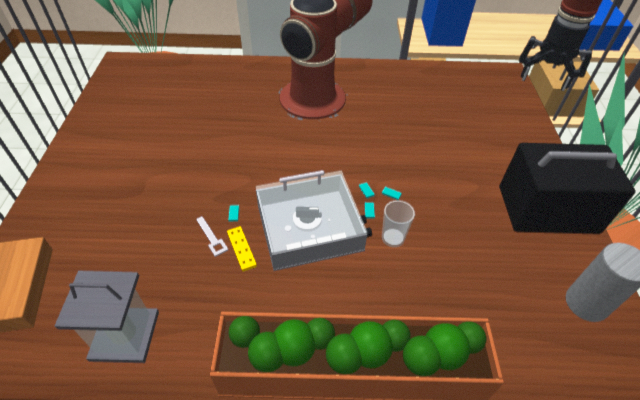

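View pics/d0.png

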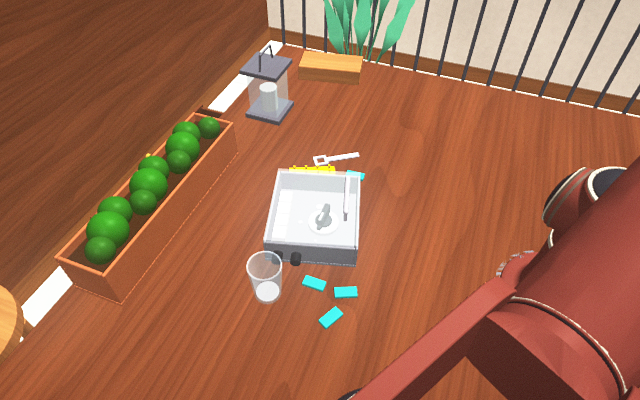

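The scene picture shows the box at cols 257-368, rows 172-270, with its bar handle at (280-325, 180) and the switch at (307,215). The side picture shows the bar at (347,195) and the switch at (321,215). Next I measure both with depth.

Run:
```python
from h import *
for n,f,(r0,r1,c0,c1) in (('scene','s0',(160,280,190,430)),('side','d0',(155,335,235,375))):
    z=np.load(f'pics/{f}.npz'); X=pts(n,z['d'],z['P']); im=z['im']
    cv2.imwrite(f'pics/{f}c.png',cv2.resize(im[r0:r1,c0:c1],None,fx=3.2,fy=3.2,interpolation=cv2.INTER_CUBIC))
    X=X[r0:r1,c0:c1].reshape(-1,3); 
    h=X[:,2]; print(n,np.histogram(h,bins=np.arange(-.01,.14,.01)))
    for lo,hi in((.055,.08),(.095,.125)):
        m=(h>lo)&(h<hi); 
        if f=='s0' : m&=(X[:,1]<0.125+1)
        q=X[m]; print(lo,m.sum(),np.round(q.min(0),3),np.round(q.max(0),3),cv2.minAreaRect(q[:,:2].astype(np.float32)*1000))
```

```text
scene (array([10379,  8523,   818,   374,   360,   401,   383,   408,  6323,
         202,   241,    81,   197,     1,     0]), array([-0.01,  0.  ,  0.01,  0.02,  0.03,  0.04,  0.05,  0.06,  0.07,
        0.08,  0.09,  0.1 ,  0.11,  0.12,  0.13,  0.14]))
0.055 6933 [ 0.408 -0.123  0.055] [0.658 0.242 0.08 ] ((522.3414916992188, 63.38147735595703), (215.1992645263672, 330.785400390625), 16.224506378173828)
0.095 431 [ 0.447 -0.064  0.095] [0.59  0.247 0.121] ((509.1013488769531, 96.55310821533203), (318.5399169921875, 71.78251647949219), 68.28828430175781)
side (array([ 2641, 12228,   739,   329,   387,   468,   433,   463,  6292,
         546,   229,   157,   171,    20,     0]), array([-0.01,  0.  ,  0.01,  0.02,  0.03,  0.04,  0.05,  0.06,  0.07,
        0.08,  0.09,  0.1 ,  0.11,  0.12,  0.13,  0.14]))
0.055 6974 [ 0.404 -0.125  0.055] [0.655 0.244 0.08 ] ((515.678955078125, 60.972442626953125), (206.7027130126953, 339.17108154296875), 14.216514587402344)
0.095 489 [ 0.445 -0.065  0.095] [0.588 0.245 0.122] ((506.2252197265625, 94.3567123413086), (319.72943115234375, 70.55065155029297), 68.0807113647461)
```

View pics/s0c.png

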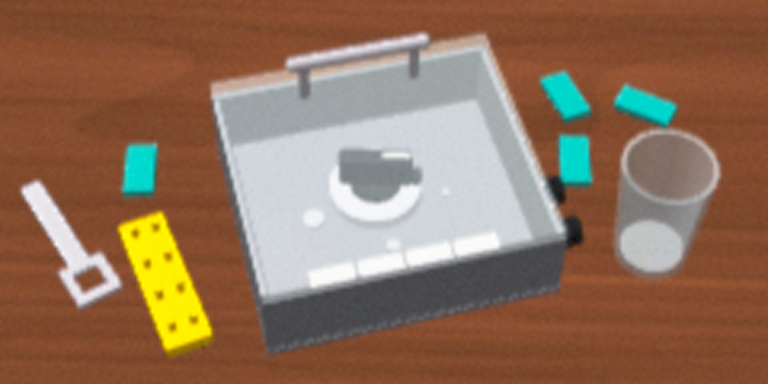

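View pics/d0c.png

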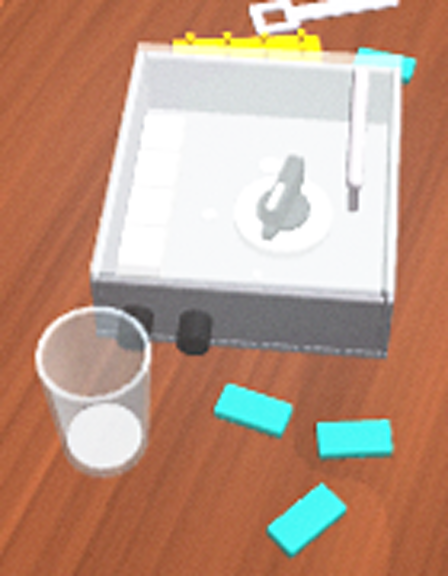

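The crops show the cover shut. The handle's pointer is towards the box's left, near the small stud (off), and the glass is close to the left hinge corner. Next: fit the cover and bar, leaving the glass out.

Run:
```python
from h import *
for n,f in (('scene','s0'),('side','d0')):
    z=np.load(f'pics/{f}.npz'); X=pts(n,z['d'],z['P']).reshape(-1,3)
    A=(X[:,0]>.3)&(X[:,0]<.75)&(abs(X[:,1])<.3)
    def comp(lo,hi):
        q=X[A&(X[:,2]>lo)&(X[:,2]<hi)]
        g=np.zeros((450,600),np.uint8); i=((q[:,0]-.3)*1000).astype(int); j=((q[:,1]+.3)*1000).astype(int)
        g[i,j]=1; g2=cv2.morphologyEx(g,cv2.MORPH_CLOSE,np.ones((7,7)))
        k,l,s,_=cv2.connectedComponentsWithStats(g2); r=[]
        for c in range(1,k):
            m=l[i,j]==c
            if m.sum()>60: r.append(q[m])
        return r
    for lo,hi in((.068,.079),(.1,.125)):
        for q in comp(lo,hi):
            (cx,cy),s,a=cv2.minAreaRect(q[:,:2].astype(np.float32)*1000)
            print(n,lo,len(q),'c',np.round([cx,cy],1),'size',np.round(s,1),'ang',round(a,2),'z',np.round(np.percentile(q[:,2],[5,50,95]),4),
              'PCA',np.round(np.degrees(np.arctan2(*np.linalg.svd(q[:,:2]-q[:,:2].mean(0),full_matrices=False)[2][0][::-1])),1))
```

```text
scene 0.068 6130 c [531.4   8.6] size [202.1 220.4] ang 16.28 z [0.0718 0.0751 0.078 ] PCA -74.7
scene 0.068 74 c [535.4 222.9] size [52.7 17.6] ang 61.45 z [0.0685 0.0743 0.0785] PCA 64.8
scene 0.1 224 c [466.3 -11.1] size [ 11.3 110.3] ang 16.64 z [0.1085 0.1152 0.1189] PCA -73.6
side 0.068 5556 c [529.9   5.9] size [200.  224.4] ang 16.25 z [0.0735 0.0766 0.0787] PCA 110.9
side 0.068 97 c [567.4 193.8] size [52.8 18.6] ang 37.67 z [0.0684 0.0729 0.0784] PCA -144.8
side 0.1 193 c [463.2 -12.4] size [ 10.9 108.6] ang 16.38 z [0.1143 0.1176 0.1204] PCA 106.2
```

```bash
cat >> h.py <<'E'
YAW=np.radians(16.35); C=np.array([.5305,.0075,0]); u=np.array([np.cos(YAW),np.sin(YAW),0]); v=np.array([-np.sin(YAW),np.cos(YAW),0]); Z=np.array([0,0,1.])
HG=C+.1*u+.065*Z
def bar(th): return HG+.17*(-np.cos(th)*u+np.sin(th)*Z)+.043*(np.sin(th)*u+np.cos(th)*Z)
def tool(a,s=1):  # tool leaning a (body toward +u), y along s*u
    z=-np.sin(a)*u-np.cos(a)*Z; y=s*(np.cos(a)*u-np.sin(a)*Z); x=np.cross(y,z); return np.stack([x,y,z],1)
def cur():
    o=get_obs(); return o['tool_pos'],R.from_rotvec(o['tool_rot']).as_matrix(),o
def rel(gp,Rt,cp=None,Rc=None):
    if cp is None: cp,Rc,_=cur()
    t=gp-Rt[:,2]*tcp_to_grasp
    return np.round(np.r_[Rc.T@(t-cp)*100,R.from_matrix(Rc.T@Rt).as_rotvec()],3)
E
python3 - <<'E'
from h import *
p,Rc,o=cur(); print(np.round(Rc,3), tcp_to_grasp if not callable(tcp_to_grasp) else tcp_to_grasp())
for s in(1,-1): print(s,rel(bar(0)+.12*Z,tool(0,s)))
print(bar(0),bar(1.7))
E
```

```text
[[-0.915  0.404 -0.001]
 [ 0.404  0.915 -0.002]
 [ 0.    -0.002 -1.   ]] 0.1547
1 [-4.2882e+01 -4.4871e+01  2.1650e+00 -2.0000e-03  1.0000e-03  8.7000e-01]
-1 [-4.2882e+01 -4.4871e+01  2.1650e+00 -1.0000e-03 -2.0000e-03 -2.2720e+00]
[ 0.4633308  -0.01220529  0.108     ] [0.68839094 0.05382015 0.2280427 ]
```

Call:
arm_command:
  plan:
    - [[-2, -2, 0, 0, 0, 0.05], [-5, -5, 0.3, 0, 0, 0.1], [-8, -8, 0.5, 0, 0, 0.2], [-11, -11, 0.7, 0, 0, 0.3], [-14, -14, 0.9, 0, 0, 0.4], [-17, -17, 1.1, 0, 0, 0.5], [-20, -20, 1.3, 0, 0, 0.6], [-23, -23, 1.5, 0, 0, 0.7], [-26, -26.5, 1.7, 0, 0, 0.8], [-29, -30, 1.9, 0, 0, 0.87], [-32, -33, 2.1, 0, 0, 0.87], [-34.5, -36, 2.1, 0, 0, 0.87]]
  gripper: -0.3
  force: 40

```text
t: 1.1
tool_pos: [0.4187, 0.1133, 0.3833]
tool_rot: [-1.883, -2.514, 0.0]
contact_force: [1.0, -0.4, -0.2]
opening: 0.0557
grip_force: 0.0
```

Run:
```python
from h import *
p,Rc,o=cur(); print(o['t'],p,o['q'],o['opening'],o['contact_force'])
print(rel(bar(0)+.12*Z,tool(0,1)))
```

```text
1.1 [0.41872931 0.11328587 0.3832865 ] [ 9.23030516e-02 -4.21366387e-01  2.06148622e+00  8.02334301e-05
  1.50162957e+00 -1.92760388e-01] 0.05566205375923769 [ 0.97207804 -0.42464492 -0.19444863]
[-13.297   0.751   0.057  -0.     -0.     -0.   ]
```

Call:
arm_command:
  plan:
    - [[-3, 0.2, 0, 0, 0, 0], [-6.5, 0.4, 0, 0, 0, 0], [-10, 0.6, 0, 0, 0, 0], [-12.5, 0.75, 0, 0, 0, 0], [-13.3, 0.75, 0, 0, 0, 0], [-13.3, 0.75, 2, 0, 0, 0], [-13.3, 0.75, 5, 0, 0, 0], [-13.3, 0.75, 8, 0, 0, 0], [-13.3, 0.75, 10.5, 0, 0, 0], [-13.3, 0.75, 12, 0, 0, 0], [-13.3, 0.75, 12, 0, 0, 0]]

```text
t: 2.02
tool_pos: [0.4613, -0.0093, 0.2592]
tool_rot: [-1.878, -2.508, 0.006]
contact_force: [-0.4, -0.1, -0.0]
opening: 0.0555
grip_force: 0.0
```

Call:
arm_command:
  plan:
    - [[0, 0, 0, 0, 0, 0], [0, 0, 0, 0, 0, 0], [0, 0, 0, 0, 0, 0], [0, 0, 0, 0, 0, 0], [0, 0, 0, 0, 0, 0], [0, 0, 0, 0, 0, 0], [0, 0, 0, 0, 0, 0], [0, 0, 0, 0, 0, 0]]
  gripper: 1
  force: 30

```text
t: 2.68
tool_pos: [0.4631, -0.0106, 0.2648]
tool_rot: [-1.883, -2.514, 0.004]
contact_force: [-5.6, -1.8, 2.9]
opening: 0.01
grip_force: 29.3
```

Run:
```python
from h import *
p,Rc,o=cur(); print(o['t'],p,o['q'],o['opening'],o['grip_force'],o['contact_force'],o['wrist_torque'])
print(rel(bar(0),tool(0,1)))
p0=p+0;R0=Rc
g0=p0+R0[:,2]*tcp_to_grasp
for d in range(0,101,10)[1:] if 0 else list(range(5,106,5)):
    th=np.radians(d); a=th*25/100
    print(d,rel(g0+bar(th)-bar(0),tool(a,1),p0,R0).tolist())
```

```text
2.6833 [ 0.46309773 -0.01060446  0.26482979] [-0.18329819 -0.21469391  2.10728618 -0.00214824  1.25097535 -0.46790568] 0.009960679715862909 29.325910806655884 [-5.61267134 -1.84808599  2.90436062] [-0.35394754  0.91532057  0.02830808]
[-0.16  -0.022  0.213 -0.003  0.001 -0.   ]
5 [-0.016, 0.732, -1.464, 0.019, 0.001, -0.0]
10 [-0.017, 1.631, -2.876, 0.041, 0.001, -0.0]
15 [-0.018, 2.651, -4.227, 0.063, 0.001, -0.0]
20 [-0.019, 3.788, -5.506, 0.085, 0.001, -0.0]
25 [-0.02, 5.035, -6.703, 0.106, 0.001, -0.0]
30 [-0.021, 6.384, -7.809, 0.128, 0.001, -0.0]
35 [-0.022, 7.829, -8.814, 0.15, 0.001, -0.0]
40 [-0.023, 9.36, -9.712, 0.172, 0.001, -0.0]
45 [-0.023, 10.968, -10.494, 0.194, 0.001, -0.0]
50 [-0.024, 12.644, -11.154, 0.215, 0.001, -0.0]
55 [-0.024, 14.376, -11.687, 0.237, 0.001, -0.0]
60 [-0.024, 16.154, -12.089, 0.259, 0.001, -0.0]
65 [-0.024, 17.967, -12.355, 0.281, 0.001, -0.0]
70 [-0.024, 19.803, -12.483, 0.303, 0.001, -0.0]
75 [-0.024, 21.651, -12.471, 0.325, 0.001, -0.0]
80 [-0.024, 23.499, -12.319, 0.346, 0.001, -0.0]
85 [-0.024, 25.335, -12.026, 0.368, 0.001, -0.0]
90 [-0.023, 27.148, -11.595, 0.39, 0.001, -0.0]
95 [-0.022, 28.925, -11.028, 0.412, 0.001, -0.0]
100 [-0.022, 30.656, -10.328, 0.434, 0.001, -0.0]
105 [-0.021, 32.329, -9.499, 0.455, 0.001, -0.0]
```

Call:
arm_command:
  plan:
    - [[0, 0.35, -0.75, 0.01, 0, 0], [0, 0.75, -1.45, 0.02, 0, 0], [0, 1.2, -2.2, 0.03, 0, 0], [0, 1.65, -2.9, 0.04, 0, 0], [0, 2.15, -3.55, 0.05, 0, 0], [0, 2.65, -4.25, 0.063, 0, 0], [0, 3.2, -4.9, 0.074, 0, 0], [0, 3.8, -5.5, 0.085, 0, 0], [0, 4.4, -6.1, 0.095, 0, 0], [0, 5.05, -6.7, 0.106, 0, 0], [0, 5.7, -7.25, 0.117, 0, 0], [0, 6.4, -7.8, 0.128, 0, 0]]

```text
t: 3.68
tool_pos: [0.5251, 0.0076, 0.3429]
tool_rot: [-1.834, -2.448, 0.162]
contact_force: [-5.2, -4.5, -0.3]
opening: 0.0098
grip_force: 29.1
```

```bash
cat > st.py <<'E'
from h import *
p,Rc,o=cur(); g=p+Rc[:,2]*tcp_to_grasp
w=g-HG; th=np.arctan2(w[2],-w@u)-np.arctan2(.043,.17)
print(o['t'],np.round(p,4),'q',np.round(o['q'],2),'open',o['opening'],'grip',o['grip_force'],'F',np.round(o['contact_force'],1),'T',np.round(o['wrist_torque'],2),'th',np.degrees(th),'rad',np.hypot(w[2],w@u),'yoff',w@v)
E
cat > plan.py <<'E'
import sys
from st import *
for d in map(float,sys.argv[1:]):
    t=np.radians(d); print(d,rel(bar(t),tool(t/4,1)).tolist())
E
python3 plan.py 30 35 40 45 50 55 60 65 70
```

```text
3.6833 [0.5251 0.0076 0.3429] q [-0.12 -0.11  1.88 -0.05  1.49 -0.39] open 0.009803625479243962 grip 29.13596123456955 F [-5.2 -4.5 -0.3] T [-0.74  0.92  0.12] th 30.567832057053042 rad 0.17681576609382915 yoff 0.001524587554650154
30.0 [-0.162, -0.005, 0.227, -0.001, 0.001, -0.001]
35.0 [-0.162, 1.298, -0.956, 0.021, 0.001, -0.001]
40.0 [-0.162, 2.701, -2.043, 0.043, 0.001, -0.001]
45.0 [-0.162, 4.195, -3.026, 0.064, 0.001, -0.001]
50.0 [-0.161, 5.771, -3.897, 0.086, 0.001, -0.001]
55.0 [-0.161, 7.42, -4.649, 0.108, 0.001, -0.001]
60.0 [-0.16, 9.132, -5.276, 0.13, 0.001, -0.001]
65.0 [-0.159, 10.895, -5.774, 0.152, 0.001, -0.001]
70.0 [-0.158, 12.7, -6.138, 0.173, 0.001, -0.001]
```

Call:
arm_command:
  plan:
    - [[0, 0.85, -0.8, 0.014, 0, 0], [0, 1.75, -1.55, 0.028, 0, 0], [0, 2.7, -2.27, 0.043, 0, 0], [0, 3.7, -2.95, 0.057, 0, 0], [0, 4.7, -3.55, 0.072, 0, 0], [0, 5.77, -4.1, 0.086, 0, 0], [0, 6.87, -4.65, 0.1, 0, 0], [0, 8.0, -5.1, 0.115, 0, 0], [0, 9.13, -5.5, 0.13, 0, 0], [0, 10.3, -5.85, 0.145, 0, 0], [0, 11.5, -6.13, 0.159, 0, 0], [0, 12.7, -6.35, 0.173, 0, 0]]

```text
t: 4.68
tool_pos: [0.6545, 0.0456, 0.3911]
tool_rot: [-1.763, -2.353, 0.358]
contact_force: [-4.9, -2.9, 0.7]
opening: 0.0098
grip_force: 29.3
```

```bash
python3 plan.py 70 75 80 85 90 95 100 105
```

```text
4.6833 [0.6545 0.0456 0.3911] q [-0.03  0.21  1.48 -0.09  1.75 -0.32] open 0.009797920034114359 grip 29.252538084983826 F [-4.9 -2.9  0.7] T [-0.58  0.73  0.15] th 70.59674270099528 rad 0.17914255978417884 yoff 0.0015514852296331242
70.0 [-0.166, 0.035, 0.421, 0.004, 0.001, -0.001]
75.0 [-0.165, 1.805, -0.112, 0.026, 0.001, -0.001]
80.0 [-0.163, 3.616, -0.511, 0.047, 0.001, -0.001]
85.0 [-0.162, 5.456, -0.772, 0.069, 0.001, -0.001]
90.0 [-0.16, 7.315, -0.894, 0.091, 0.001, -0.001]
95.0 [-0.158, 9.181, -0.875, 0.113, 0.001, -0.001]
100.0 [-0.156, 11.041, -0.716, 0.135, 0.001, -0.001]
105.0 [-0.154, 12.884, -0.417, 0.157, 0.001, -0.001]
```

Call:
arm_command:
  plan:
    - [[0, 0.9, 0.05, 0.013, 0, 0], [0, 1.8, -0.3, 0.026, 0, 0], [0, 2.7, -0.5, 0.036, 0, 0], [0, 3.6, -0.7, 0.047, 0, 0], [0, 4.55, -0.85, 0.058, 0, 0], [0, 5.45, -0.95, 0.069, 0, 0], [0, 6.4, -1.05, 0.08, 0, 0], [0, 7.3, -1.05, 0.091, 0, 0], [0, 8.25, -1.05, 0.102, 0, 0], [0, 9.2, -1.05, 0.113, 0, 0], [0, 10.1, -1.0, 0.124, 0, 0], [0, 11.0, -0.9, 0.135, 0, 0]]

```text
t: 5.68
tool_pos: [0.7581, 0.0762, 0.3685]
tool_rot: [-1.703, -2.273, 0.501]
contact_force: [-1.3, -1.6, 6.7]
opening: 0.0092
grip_force: 30.6
```

```bash
python3 plan.py 100 105
python3 - <<'E'
from h import *
snap('side','d1')
E
```

```text
5.6833 [0.7581 0.0762 0.3685] q [ 0.02  0.5   1.16 -0.12  1.9  -0.28] open 0.009197199168817873 grip 30.60090869665146 F [-1.3 -1.6  6.7] T [-0.39  0.67  0.05] th 99.88273634392726 rad 0.178629199572208 yoff 0.0017107843426271507
100.0 [-0.183, 0.096, 0.327, 0.004, 0.001, -0.001]
105.0 [-0.181, 1.962, 0.383, 0.025, 0.001, -0.001]
```

View pics/d1.png

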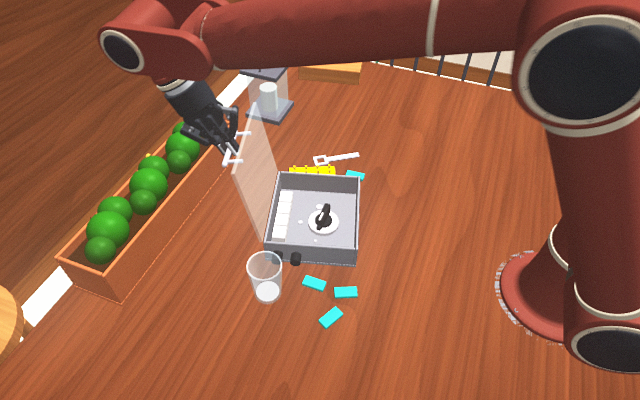

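The side view shows the cover standing upright at about 100°, still held, and the switch clear at (322,216). Next I release and retract.

Call:
arm_command:
  plan:
    - [[0, 0, 0, 0, 0, 0], [0, 0, 0, 0, 0, 0], [0, 0, 0, 0, 0, 0], [0, 0, 0, 0, 0, 0], [0, 0, -1, 0, 0, 0], [0, 0, -3, 0, 0, 0], [0, 0, -5.5, 0, 0, 0], [0, 0, -8.5, 0, 0, 0], [0, 0, -11, 0, 0, 0], [0, 0, -12, 0, 0, 0], [0, 0, -12, 0, 0, 0]]
  gripper: 0.35

```text
t: 6.65
tool_pos: [0.806, 0.0903, 0.4786]
tool_rot: [-1.705, -2.276, 0.497]
contact_force: [0.2, -0.3, 0.7]
opening: 0.0279
grip_force: 0.0
```

Run:
```python
from st import *
SW=C-.02*u
print(rel(SW+.34*Z,tool(0,1)),rel(SW+.2*Z,tool(0,1)))
im,d=snap('scene','s2'); X=pts('scene',d)
# cover angle: points in hinge-frame
q=X.reshape(-1,3)-HG; x=q@u;y=q@v;m=(abs(y)<.11)&(q[:,2]>.05)&(q[:,2]<.215)&(abs(x)<.12)
print(m.sum(),np.polyfit(q[m,2],x[m],1))
```

```text
6.65 [0.806  0.0903 0.4786] q [ 0.03  0.58  0.86 -0.12  2.11 -0.29] open 0.027948997546099655 grip 0.0 F [ 0.2 -0.3  0.7] T [ 0.05 -0.17  0.03] th 100.12511897654188 rad 0.2994490688963153 yoff 0.0016663438284248812
[-1.9500e-01 -2.8650e+01  1.1326e+01 -4.2900e-01  2.0000e-03 -0.0000e+00] [-1.7200e-01 -2.2828e+01  2.4058e+01 -4.2900e-01  2.0000e-03 -0.0000e+00]
2877 [0.22835184 0.00594715]
```

View pics/s2.png

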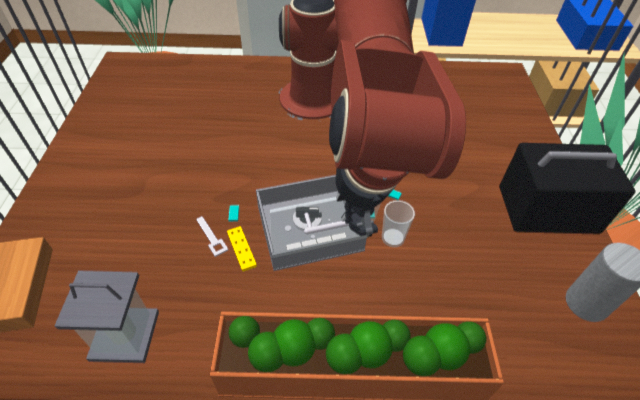

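Call:
arm_command:
  plan:
    - [[0, -2, 0.8, -0.04, 0, 0], [0, -5, 2, -0.1, 0, 0], [-0.1, -8.5, 3.4, -0.16, 0, 0], [-0.1, -12, 4.8, -0.22, 0, 0], [-0.1, -15.5, 6.2, -0.28, 0, 0], [-0.1, -19, 7.6, -0.34, 0, 0], [-0.2, -22.5, 9, -0.4, 0, 0], [-0.2, -25.5, 10.2, -0.429, 0, 0], [-0.2, -28, 11.1, -0.429, 0, 0], [-0.2, -28.65, 11.3, -0.429, 0, 0], [-0.2, -28.65, 11.3, -0.429, 0, 0]]
  gripper: 0.0

```text
t: 7.62
tool_pos: [0.5094, 0.0013, 0.4914]
tool_rot: [-1.882, -2.51, 0.009]
contact_force: [1.0, -0.3, -0.1]
opening: 0.0425
grip_force: 0.0
```

Run:
```python
from st import *
P=calibration('wrist')['pose']; im,d=snap('wrist','w1')
X=pts('wrist',d,P)-C; bx=X@u; by=X@v; z=X[...,2]
g=im.max(2)
m=(z>.03)&(z<.06)&(np.hypot(bx+.02,by)<.045)
q=np.c_[bx[m],by[m]]*1000; print('wrist bar',m.sum(),cv2.minAreaRect(q.astype(np.float32)),np.percentile(z[m],[5,50,95]))
for n in('side','scene'):
    im,d=snap(n,n+'3'); X=pts(n,d)-C; bx=X@u; by=X@v; z=X[...,2]
    m=(z>.045)&(z<.058)&(np.hypot(bx+.02,by)<.045); q=np.c_[bx[m],by[m]]*1000
    if m.sum()>4: print(n,m.sum(),cv2.minAreaRect(q.astype(np.float32)),q.mean(0))
```

```text
7.6167 [0.5094 0.0013 0.4914] q [-0.14 -0.26  1.76 -0.    1.65 -0.43] open 0.04252188222767332 grip 0.0 F [ 1.  -0.3 -0.1] T [-0.04  0.05 -0.  ] th 51.42933326064264 rad 0.29824891600342596 yoff 2.1318630995143026e-05
wrist bar 497 ((-20.63572120666504, 3.0038528442382812), (62.724430084228516, 14.049642562866211), 73.60003662109375) [0.03520746 0.05278781 0.05474378]
side 132 ((-21.252233505249023, 1.0615825653076172), (54.20802307128906, 15.165945053100586), 70.92681884765625) [-21.46663803   2.39909787]
```

View pics/w1.png

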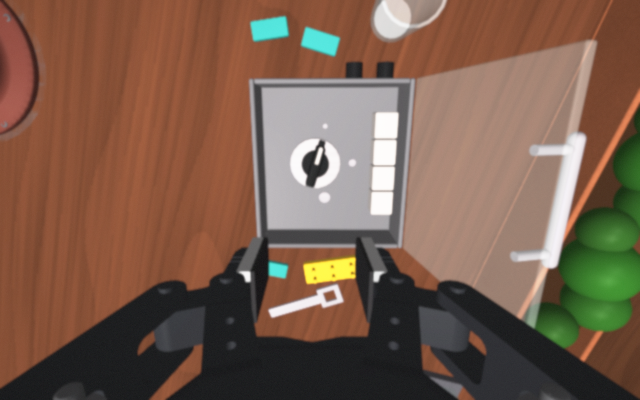

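The wrist view shows the switch bar centred at about (315,162), its pointer to the small stud at (325,126) and 74° from box x. The cover is standing open on the right.

Run:
```python
from st import *
SW=C-.0205*u+.0005*v
T=tool(0,1)@R.from_rotvec([0,0,.27]).as_matrix()
print(rel(SW+.043*Z,T))
```

```text
7.7667 [0.5116 0.0017 0.4911] q [-0.14 -0.26  1.76 -0.    1.65 -0.43] open 0.04266317411771604 grip 0.0 F [ 0.6 -1.3  0.6] T [-0.02 -0.01 -0.  ] th 51.78703564520562 rad 0.2971390363753353 yoff -0.00011917601898109683
[ 5.300e-02  1.530e-01  2.934e+01 -8.000e-03  0.000e+00  2.700e-01]
```

Call:
arm_command:
  plan:
    - [[0, 0, 1.5, 0, 0, 0.05], [0, 0, 4.5, 0, 0, 0.13], [0, 0, 8, 0, 0, 0.2], [0, 0, 11.5, 0, 0, 0.27], [0, 0.1, 15, 0, 0, 0.27], [0, 0.1, 18.5, 0, 0, 0.27], [0, 0.1, 22, 0, 0, 0.27], [0, 0.1, 25, 0, 0, 0.27], [0, 0.1, 27.5, 0, 0, 0.27], [0, 0.1, 29, 0, 0, 0.27], [0, 0.1, 29.3, 0, 0, 0.27], [0, 0.1, 29.3, 0, 0, 0.27]]

```text
t: 8.77
tool_pos: [0.5103, 0.0017, 0.1969]
tool_rot: [-2.199, -2.234, 0.013]
contact_force: [0.5, 0.3, 0.1]
opening: 0.0427
grip_force: 0.0
```

```bash
cat > sw.py <<'E'
from st import *
SW=C-.0205*u+.0005*v
T=tool(0,1)@R.from_rotvec([0,0,.27]).as_matrix()
print(rel(SW+.043*Z,T)[:3], 'yaw', (T.T@Rc)[:2,0])
E
python3 sw.py
```

```text
8.7667 [0.5103 0.0017 0.1969] q [-0.14  0.01  2.03 -0.    1.11 -0.16] open 0.042746433763088024 grip 0.0 F [0.5 0.3 0.1] T [-0.05  0.03  0.07] th -24.72090144481539 rad 0.12477535399836633 yoff 0.0004218654721686947
[ 0.049  0.039 -0.081] yaw [ 9.99999370e-01 -2.90681941e-04]
```

Well aligned. Close on the switch bar.

Call:
arm_command:
  plan:
    - [[0, 0, 0, 0, 0, 0], [0, 0, 0, 0, 0, 0], [0, 0, 0, 0, 0, 0], [0, 0, 0, 0, 0, 0], [0, 0, 0, 0, 0, 0], [0, 0, 0, 0, 0, 0], [0, 0, 0, 0, 0, 0]]
  gripper: 1
  force: 30

```text
t: 9.35
tool_pos: [0.5108, 0.0014, 0.1994]
tool_rot: [-2.205, -2.237, 0.005]
contact_force: [5.7, 0.3, -6.2]
opening: 0.0136
grip_force: 34.2
```

Call:
arm_command:
  plan:
    - [[0, 0, 0, 0, 0, 0.06], [0, 0, 0, 0, 0, 0.14], [0, 0, 0, 0, 0, 0.24], [0, 0, 0, 0, 0, 0.34], [0, 0, 0, 0, 0, 0.44], [0, 0, 0, 0, 0, 0.54], [0, 0, 0, 0, 0, 0.64], [0, 0, 0, 0, 0, 0.74], [0, 0, 0, 0, 0, 0.84], [0, 0, 0, 0, 0, 0.94], [0, 0, 0, 0, 0, 1.04], [0, 0, 0, 0, 0, 1.14]]

```text
t: 10.35
tool_pos: [0.511, 0.0013, 0.1994]
tool_rot: [3.064, 0.686, -0.003]
contact_force: [7.8, 0.1, -7.2]
opening: 0.0137
grip_force: 33.9
```

```bash
python3 sw.py
```

```text
10.35 [0.511  0.0013 0.1994] q [-0.14  0.01  2.03 -0.    1.11  0.99] open 0.013688964150524643 grip 33.93507421016693 F [ 7.8  0.1 -7.2] T [ 0.21 -1.19 -0.02] th -23.751678306481722 rad 0.12244810391114916 yoff -0.0006773662352447207
[ 0.011 -0.098  0.167] yaw [0.41221065 0.91108618]
```

Call:
arm_command:
  plan:
    - [[0, 0, 0, 0, 0, 0.1], [0, 0, 0, 0, 0, 0.2], [0, 0, 0, 0, 0, 0.3], [0, 0, 0, 0, 0, 0.4], [0, 0, 0, 0, 0, 0.5], [0, 0, 0, 0, 0, 0.6], [0, 0, 0, 0, 0, 0.7], [0, 0, 0, 0, 0, 0.8], [0, 0, 0, 0, 0, 0.9], [0, 0, 0, 0, 0, 1.0], [0, 0, 0, 0, 0, 1.1], [0, 0, 0, 0, 0, 1.2]]

```text
t: 11.35
tool_pos: [0.511, 0.001, 0.1994]
tool_rot: [2.915, -1.164, -0.0]
contact_force: [7.1, -2.1, -7.9]
opening: 0.0132
grip_force: 33.9
```

Call:
arm_command:
  plan:
    - [[0, 0, 0, 0, 0, 0.08], [0, 0, 0, 0, 0, 0.15], [0, 0, 0, 0, 0, 0.2], [0, 0, 0, 0, 0, 0.25], [0, 0, 0, 0, 0, 0.28], [0, 0, 0, 0, 0, 0.3], [0, 0, 0, 0, 0, 0.3], [0, 0, 0, 0, 0, 0.3]]

```text
t: 12.02
tool_pos: [0.511, 0.001, 0.1994]
tool_rot: [2.712, -1.579, 0.0]
contact_force: [7.0, -2.0, -8.0]
opening: 0.0133
grip_force: 34.0
```

```bash
python3 sw.py; python3 -c "
from h import *
_,Rc,_=cur();T=tool(0,1)@R.from_rotvec([0,0,.27]).as_matrix();print(R.from_matrix(T.T@Rc).as_rotvec())"
```

```text
12.0167 [0.511  0.001  0.1994] q [-0.14  0.01  2.03 -0.    1.11  2.48] open 0.013317461936412367 grip 33.95612955093384 F [ 7. -2. -8.] T [ 0.   -1.25  0.07] th -23.712014662233848 rad 0.12260461696958999 yoff -0.0011226105700182323
[-0.123 -0.036  0.172] yaw [-0.87710991  0.48028675]
[-0.00314873 -0.00304129  2.64060961]
```

Call:
arm_command:
  plan:
    - [[0, 0, 0, 0, 0, 0.02], [0, 0, 0, 0, 0, 0.04], [0, 0, 0, 0, 0, 0.04]]

```text
t: 12.27
tool_pos: [0.511, 0.0011, 0.1994]
tool_rot: [2.682, -1.629, 0.001]
contact_force: [6.1, -2.3, -6.9]
opening: 0.0133
grip_force: 41.7
```

Call:
arm_command:
  plan:
    - [[0, 0, 0, 0, 0, 0], [0, 0, 0, 0, 0, 0], [0, 0, 0, 0, 0, 0], [0, 0, 0, 0, 0, 0], [0, 0, -1, 0, 0, 0], [0, 0, -3.5, 0, 0, 0], [0, 0, -7, 0, 0, 0], [0, 0, -11, 0, 0, 0], [0, 0, -15, 0, 0, 0], [0, 0, -19, 0, 0, 0], [0, 0, -23, 0, 0, 0], [0, 0, -26, 0, 0, 0]]
  gripper: 0

```text
t: 13.27
tool_pos: [0.5114, 0.0019, 0.4642]
tool_rot: [2.68, -1.633, -0.0]
contact_force: [1.1, -0.4, 0.8]
opening: 0.0426
grip_force: 0.0
```

Run:
```python
from st import *
P=calibration('wrist')['pose']; im,d=snap('wrist','w2')
X=pts('wrist',d,P)-C; bx=X@u; by=X@v; z=X[...,2]
m=(z>.03)&(z<.06)&(np.hypot(bx+.02,by)<.045)
q=np.c_[bx[m],by[m]]*1000; print('wrist bar',m.sum(),cv2.minAreaRect(q.astype(np.float32)))
print('to home tilt',rel(C-.02*u+.34*Z,tool(0,1)))
im,d=snap('side','d3'); q=pts('side',d).reshape(-1,3)-HG; x=q@u;y=q@v;m=(abs(y)<.1)&(q[:,2]>.04)&(q[:,2]<.19)&(abs(x)<.06)
print(m.sum(),np.polyfit(q[m,2],x[m],1))
```

```text
13.2667 [0.5114 0.0019 0.4642] q [-0.14 -0.25  1.8  -0.    1.6   2.52] open 0.04263100810167188 grip 0.0 F [ 1.1 -0.4  0.8] T [-0.01 -0.04 -0.03] th 49.61037722039635 rad 0.2725365749584832 yoff -0.0002968622435699789
wrist bar 541 ((-20.814678192138672, -3.7200088500976562), (13.792695045471191, 61.446624755859375), 11.147802352905273)
to home tilt [-0.024  0.058 -2.378  0.01  -0.009 -2.95 ]
2296 [ 0.19505367 -0.00198326]
```

View pics/w2.png

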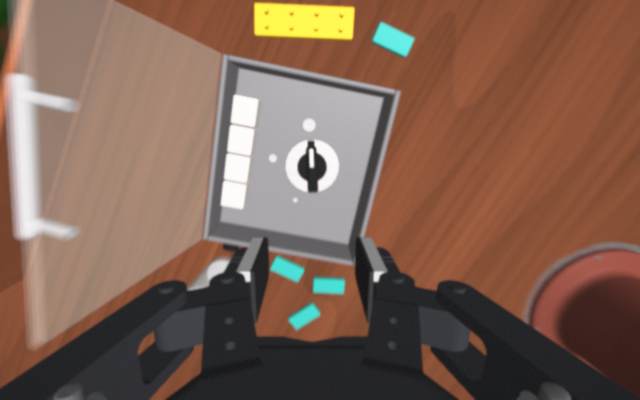

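The wrist view shows the pointer at (311,145), aimed at the largest stud at (309,125), so the switch is at full. Next I locate the bar again.

Run:
```python
from st import *
print('pred101',bar(np.radians(101)),'pred100',bar(np.radians(100)))
w=np.load('pics/w2.npz')
get={'w':pts('wrist',w['d'],w['P'])}
for n,f in(('side','d3'),):
    z=np.load(f'pics/{f}.npz'); get[n]=pts(n,z['d'],z['P'])
im,d=snap('scene','s4'); get['scene']=pts('scene',d)
for k,X in get.items():
    q=X.reshape(-1,3)-HG; x=q@u;y=q@v;z=q[:,2]
    m=(abs(y)<.053)&(z>.12)&(z<.2)&(x-.2*z>.025)&(x<.13)
    if m.sum()>5: print(k,m.sum(),'x,y,z med',np.median(x[m]),y[m].min(),y[m].max(),np.median(z[m]),np.percentile(x[m],[10,90]),np.percentile(z[m],[10,90]))
b=bar(np.radians(101))-HG; print('pred x,z',b@u,b[2])
for d in (25,): 
  a=np.radians(d); Rt=tool(a,-1); B=bar(np.radians(100.5)); 
  print(rel(B-Rt[:,2]*.12,Rt), rel(B,Rt))
```

```text
13.3667 [0.5122 0.0018 0.4678] q [-0.14 -0.25  1.79 -0.    1.59  2.52] open 0.042808676294783916 grip 0.0 F [-0.7  0.2  1.5] T [0.   0.   0.06] th 50.310444262304024 rad 0.2749103042205308 yoff -0.0012153283941340209
pred101 [0.69808475 0.056664   0.22367183] pred100 [0.69541662 0.05588126 0.22495045]
w 1437 x,y,z med 0.07475813353706308 -0.0529322283841046 0.052646920628418574 0.1744228962528194 [0.07272933 0.07758296] [0.17345132 0.17532242]
side 234 x,y,z med 0.07016284644053433 -0.05273900937788011 0.05276948412553595 0.16519349185455323 [0.06476959 0.07492166] [0.16205902 0.16695861]
scene 385 x,y,z med 0.07616726923328268 -0.05299571576866449 0.05224369254589037 0.16351832574391528 [0.06722167 0.07902873] [0.15944509 0.16563397]
pred x,z 0.07464749810226219 0.15867183438491145
[  5.85  -30.321  -0.935  -0.435  -0.045   0.187] [  4.851 -25.346   9.939  -0.435  -0.045   0.187]
```

Call:
arm_command:
  plan:
    - [[0, -1, -1.5, -0.02, 0, 0.02], [0.6, -3.5, -3, -0.06, 0, 0.05], [1.3, -7, -3, -0.12, -0.01, 0.08], [2, -10.5, -3, -0.18, -0.02, 0.11], [2.7, -14, -3, -0.24, -0.03, 0.14], [3.4, -17.5, -3, -0.3, -0.035, 0.17], [4.1, -21, -2.7, -0.36, -0.04, 0.187], [4.7, -24.5, -2.3, -0.4, -0.045, 0.187], [5.3, -27.5, -1.8, -0.435, -0.045, 0.187], [5.7, -29.7, -1.2, -0.435, -0.045, 0.187], [5.85, -30.4, -0.95, -0.435, -0.045, 0.187], [5.85, -30.4, -0.95, -0.435, -0.045, 0.187]]
  gripper: 0.3

```text
t: 14.42
tool_pos: [0.8099, 0.0897, 0.4614]
tool_rot: [2.21, -1.652, -0.383]
contact_force: [-0.5, 0.3, 1.3]
opening: 0.0299
grip_force: 0.0
```

```bash
cat > plan2.py <<'E'
import sys
from st import *
off=float(sys.argv[1])
for d in map(float,sys.argv[2:]):
    t=np.radians(d); print(d,rel(bar(t)+off*Z,tool(min(t/4,.436),-1)).tolist())
E
python3 plan2.py .001 101; python3 -c "
from h import *
snap('side','d5')"
```

```text
14.4167 [0.8099 0.0897 0.4614] q [ 0.03  0.6   0.87 -0.12  2.11  2.85] open 0.029941250362934005 grip 0.0 F [-0.5  0.3  1.3] T [ 0.08 -0.25  0.04] th 101.54786264841243 rad 0.2854161894139073 yoff 0.0008799756240885381
101.0 [0.068, 0.418, 10.918, 0.014, 0.004, 0.003]
```

Call:
arm_command:
  plan:
    - [[0, 0.3, 1.5, 0, 0, 0], [0, 0.3, 4, 0, 0, 0], [0, 0.3, 6.5, 0, 0, 0], [0, 0.3, 8.5, 0, 0, 0], [0, 0.3, 10, 0, 0, 0], [0, 0.3, 10.9, 0, 0, 0], [0, 0.3, 10.9, 0, 0, 0]]

```text
t: 15.05
tool_pos: [0.7595, 0.0751, 0.3678]
tool_rot: [2.211, -1.654, -0.381]
contact_force: [0.3, 0.0, 0.2]
opening: 0.03
grip_force: 0.0
```

Call:
arm_command:
  plan:
    - [[0, 0, 0, 0, 0, 0], [0, 0, 0, 0, 0, 0], [0, 0, 0, 0, 0, 0], [0, 0, 0, 0, 0, 0], [0, 0, 0, 0, 0, 0], [0, 0, 0, 0, 0, 0]]
  gripper: 1

```text
t: 15.55
tool_pos: [0.7616, 0.0757, 0.3709]
tool_rot: [2.214, -1.656, -0.375]
contact_force: [-1.4, -1.0, 4.4]
opening: 0.01
grip_force: 29.8
```

```bash
python3 plan2.py 0 101 95 90 85 80 75 70 65 60
```

```text
15.55 [0.7616 0.0757 0.3709] q [ 0.02  0.51  1.15 -0.12  1.92  2.86] open 0.009983927947236211 grip 29.787929356098175 F [-1.4 -1.   4.4] T [-0.1   0.18  0.04] th 100.0546370986887 rad 0.18215195839778353 yoff 0.0007400043398877751
101.0 [0.042, -0.212, 0.677, 0.006, 0.002, 0.002]
95.0 [0.039, 1.953, 0.782, 0.027, 0.002, 0.001]
90.0 [0.037, 3.803, 1.024, 0.049, 0.002, 0.001]
85.0 [0.035, 5.626, 1.405, 0.071, 0.002, 0.001]
80.0 [0.033, 7.412, 1.921, 0.093, 0.002, 0.001]
75.0 [0.032, 9.15, 2.568, 0.115, 0.002, 0.001]
70.0 [0.031, 10.827, 3.343, 0.136, 0.002, 0.001]
65.0 [0.031, 12.435, 4.24, 0.158, 0.002, 0.001]
60.0 [0.031, 13.963, 5.251, 0.18, 0.002, 0.001]
```

Call:
arm_command:
  plan:
    - [[0, 0.8, 0.05, 0.007, 0, 0], [0, 1.9, 0.15, 0.02, 0, 0], [0, 2.85, 0.3, 0.033, 0, 0], [0, 3.8, 0.45, 0.045, 0, 0], [0, 4.7, 0.65, 0.057, 0, 0], [0, 5.6, 0.9, 0.068, 0, 0], [0, 6.5, 1.15, 0.08, 0, 0], [0, 7.4, 1.45, 0.09, 0, 0], [0, 8.3, 1.8, 0.101, 0, 0], [0, 9.15, 2.15, 0.112, 0, 0], [0, 10, 2.55, 0.123, 0, 0], [0, 10.85, 2.95, 0.134, 0, 0]]

```text
t: 16.55
tool_pos: [0.6558, 0.0447, 0.3927]
tool_rot: [2.314, -1.731, -0.265]
contact_force: [1.7, 1.3, 5.4]
opening: 0.0098
grip_force: 31.0
```

```bash
python3 plan2.py 0 70 65 60 55 50 45 40 35 30
```

```text
16.55 [0.6558 0.0447 0.3927] q [-0.03  0.21  1.47 -0.09  1.75  2.82] open 0.00977541123970037 grip 30.982577204704285 F [1.7 1.3 5.4] T [ 0.28 -0.56 -0.1 ] th 70.9817421673202 rad 0.1806048514795473 yoff 0.0006533992524718143
70.0 [0.042, 0.012, 0.602, -0.004, 0.002, 0.002]
65.0 [0.04, 1.73, 1.264, 0.017, 0.002, 0.002]
60.0 [0.039, 3.384, 2.051, 0.039, 0.002, 0.001]
55.0 [0.038, 4.966, 2.958, 0.061, 0.002, 0.001]
50.0 [0.037, 6.465, 3.976, 0.083, 0.002, 0.001]
45.0 [0.037, 7.872, 5.1, 0.105, 0.002, 0.001]
40.0 [0.037, 9.179, 6.32, 0.126, 0.002, 0.001]
35.0 [0.037, 10.379, 7.628, 0.148, 0.002, 0.001]
30.0 [0.038, 11.464, 9.014, 0.17, 0.002, 0.001]
```

Call:
arm_command:
  plan:
    - [[0, 1.15, 0.5, 0.01, 0, 0], [0, 2.3, 1.0, 0.025, 0, 0], [0, 3.4, 1.55, 0.039, 0, 0], [0, 4.45, 2.15, 0.054, 0, 0], [0, 5.5, 2.8, 0.068, 0, 0], [0, 6.45, 3.5, 0.083, 0, 0], [0, 7.4, 4.25, 0.097, 0, 0], [0, 8.3, 5.0, 0.112, 0, 0], [0, 9.2, 5.85, 0.126, 0, 0], [0, 10, 6.7, 0.141, 0, 0], [0, 10.75, 7.6, 0.155, 0, 0], [0, 11.45, 8.55, 0.17, 0, 0]]

```text
t: 17.55
tool_pos: [0.5257, 0.0064, 0.3439]
tool_rot: [2.428, -1.817, -0.125]
contact_force: [0.2, -0.5, 4.9]
opening: 0.0095
grip_force: 33.1
```

```bash
python3 plan2.py 0 30 25 20 15 10 5 0
```

```text
17.55 [0.5257 0.0064 0.3439] q [-0.12 -0.11  1.87 -0.05  1.5   2.74] open 0.009515577305817943 grip 33.10443878173828 F [ 0.2 -0.5  4.9] T [ 0.06 -0.28 -0.05] th 30.792281355665914 rad 0.17771009361746795 yoff 0.0006341455863694125
30.0 [0.032, 0.016, 0.337, 0.004, 0.002, 0.001]
25.0 [0.034, 1.209, 1.61, 0.026, 0.002, 0.001]
20.0 [0.036, 2.287, 2.961, 0.047, 0.002, 0.001]
15.0 [0.038, 3.246, 4.378, 0.069, 0.002, 0.001]
10.0 [0.04, 4.08, 5.852, 0.091, 0.002, 0.001]
5.0 [0.043, 4.785, 7.37, 0.113, 0.002, 0.001]
0.0 [0.045, 5.359, 8.923, 0.135, 0.002, 0.001]
```

Call:
arm_command:
  plan:
    - [[0, 0.75, 0.75, 0.015, 0, 0], [0, 1.45, 1.6, 0.029, 0, 0], [0, 2.1, 2.45, 0.043, 0, 0], [0, 2.7, 3.3, 0.056, 0, 0], [0, 3.25, 4.15, 0.069, 0, 0], [0, 3.75, 5.0, 0.083, 0, 0], [0, 4.2, 5.8, 0.095, 0, 0], [0, 4.6, 6.6, 0.107, 0, 0], [0, 4.9, 7.4, 0.117, 0, 0], [0, 5.15, 8.05, 0.126, 0, 0], [0, 5.3, 8.5, 0.133, 0, 0], [0, 5.36, 8.75, 0.135, 0, 0]]

```text
t: 18.55
tool_pos: [0.4629, -0.012, 0.2636]
tool_rot: [2.514, -1.882, -0.006]
contact_force: [-4.1, -2.5, 15.5]
opening: 0.01
grip_force: 35.3
```

```bash
python3 plan2.py 0 0
```

```text
18.55 [ 0.4629 -0.012   0.2636] q [-0.19 -0.21  2.11  0.    1.25  2.67] open 0.010038280858569603 grip 35.31180202960968 F [-4.1 -2.5 15.5] T [-0.42  0.38  0.  ] th 0.20727875786885094 rad 0.17642608012774783 yoff 0.0007253020554213952
0.0 [0.033, -0.036, 0.088, 0.003, 0.003, 0.0]
```

Call:
arm_command:
  plan:
    - [[0, 0, 0.1, 0, 0, 0], [0, 0, 0.2, 0, 0, 0], [0, 0, 0.2, 0, 0, 0]]

```text
t: 18.8
tool_pos: [0.4632, -0.0119, 0.2634]
tool_rot: [2.513, -1.88, -0.009]
contact_force: [-7.1, -3.1, 14.3]
opening: 0.0095
grip_force: 35.5
```

Call:
arm_command:
  plan:
    - [[0, 0, 0, 0, 0, 0], [0, 0, 0, 0, 0, 0], [0, 0, 0, 0, 0, 0], [0, 0, 0, 0, 0, 0], [0, 0, 0, 0, 0, 0], [0, 0, -2, 0, 0, 0], [0, 0, -5, 0, 0, 0], [0, 0, -8, 0, 0, 0], [0, 0, -11, 0, 0, 0], [0, 0, -13, 0, 0, 0], [0, 0, -14, 0, 0, 0], [0, 0, -14, 0, 0, 0]]
  gripper: 0.2

```text
t: 19.8
tool_pos: [0.464, -0.0119, 0.404]
tool_rot: [-2.515, 1.882, 0.002]
contact_force: [-0.4, 0.4, -0.8]
opening: 0.0341
grip_force: 0.0
```

Run:
```python
from st import *
w0={'side':'d0','scene':'s0'}
for n in w0:
    im,d=snap(n,n+'6'); z0=np.load(f'pics/{w0[n]}.npz'); X=pts(n,d); X0=pts(n,z0['d'],z0['P'])
    for k,Y in(('before',X0),('now',X)):
        q=Y.reshape(-1,3)-HG; x=q@u;y=q@v;z=q[:,2]
        m=(x<-.01)&(x>-.19)&(abs(y)<.1)&(z>-.005)&(z<.03)
        b=(abs(x+.17)<.02)&(abs(y)<.04)&(z>.035)&(z<.07)
        print(n,k,m.sum(),np.polyfit(x[m],z[m],1),'bar z',b.sum(),np.median(z[b]) if b.sum() else None)
```

```text
19.8 [ 0.464  -0.0119  0.404 ] q [-0.19 -0.35  1.97  0.    1.52  2.67] open 0.03414839687555771 grip 0.0 F [-0.4  0.4 -0.8] T [0.02 0.05 0.02] th 33.22790957857328 rad 0.2502440799256852 yoff 0.0002783639999015422
side before 5178 [-0.02376667  0.00966935] bar z 138 0.05268516010795393
side now 5162 [-0.00107586  0.00974833] bar z 134 0.04916061396476201
scene before 5120 [-0.02336858  0.0080893 ] bar z 158 0.050327237052689044
scene now 5032 [-0.00162596  0.00809979] bar z 155 0.04658430943342723
```

View pics/side6.png

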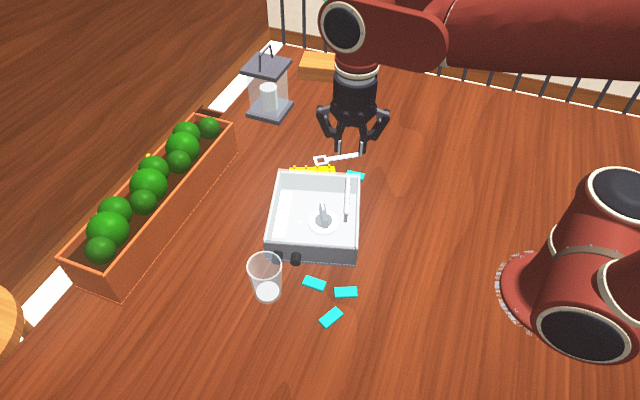

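The side picture shows the cover flat at (315,215), slope about 0.001 against 0.024 before. The gripper is clear and the bystanders have not moved. Handing in.

```bash
python3 -c "
from station import *
print(finish_job())"
```

```text
the job is handed in; nothing more can be done
None
```

The cover was swung up, the switch turned clockwise through half to full (its pointer was on the largest stud when I let go), and the cover closed flat again; the dominoes, counter, opener and glass looked unmoved, and I handed the job in at about 20 s.

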